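# Press the dried lid home on its storage box

## Robot

A 6-joint arm with a two-finger parallel gripper is mounted at the origin on a cart in front of the work surface, level with it; the furniture and walls round the work are solid. World frame = base frame: x ahead of the robot, y to its left, z up, the work surface at z = 0. Lengths are in m, angles in rad, forces in N, time in s.
With the tool pointing down it reaches from about 0.375 to 0.925 m from the base axis. Payload 5.7 kg.
Tool frame: the origin (TCP) lies midway between the tips of the shut fingers; the grasp point (between the pads) lies 19 mm behind it; z points along the fingers, y is the line along which they close (so a half turn about z gives the same grasp; the last joint's range is limited). The gripper opens to 88 mm and grips with 3 to 60 N. Pads are 20 mm wide; open, the fingers measure 115 mm over their backs; the gripper's body (75 mm by 178 mm) begins 61 mm behind the grasp point.
Start: joints at [-1.381, 0.359, 1.51, -0, 1.272, -0.115], TCP at [0.18, -0.572, 0.223] pointing down, gripper open.
Joint ranges: [-2.97, 2.97], [-1.01, 2.36], [0.21, 2.38], [-0.96, 4.11], [0.2, 2.71], [-2.98, 2.98]. Speed limits (rad/s): [2.39, 2.39, 3.14, 3.14, 3.14, 3.14].

## Interface

Orientations are given as a unit quaternion [x, y, z, w].
In Python, from bench import move_ptp, servo_line, goto_joints, move_gripper, sleep, inverse_kinematics, capture, PlanningError, close_job, spot_in, silhouettes, current_clock, current_joint_pos, current_qvel, current_joint_torque, current_position, current_orientation, current_force, current_torque, current_finger_gap, current_grip_force gives the robot as it stands. Calls block until the motion is done:
- move_ptp(position, orientation): joint-space move of the TCP to a pose.
- servo_line(position, orientation=None, rate=0.15, contact_N=None): straight line of the TCP; orientation=None keeps the orientation; rate is the mean speed in m/s. With contact_N (N) it stops when the force on the tool has changed by that much, and returns True; else False.
- goto_joints(angles): joint-space move.
- move_gripper(opening): finger opening in m; the grip force is fixed at half the most; returns when the fingers have stopped.
- sleep(seconds).
- inverse_kinematics(position, orientation): joint angles nearest the present ones, or None.
- capture(name): name is "scene" or "top" or "wrist"; returns a dict with "image" (400x640x3 uint8, blue, green, red), "range_z" (400x640 float32, m along the optical axis (not along the pixel's ray), 0 where there is no reading), "intrinsics" (3x3 intrinsics, pixels), "R" (3x3) and "t" (3): a world point X has camera coordinates R X + t. Camera axes: x right, y down, z forward; pixel columns grow to the right and rows downward; lengths in m; the calibration is good to about 2 mm. A picture is of the moment at which its call begins.
A pose or a line that the arm cannot do raises PlanningError and nothing moves.
- close_job(): hands the job in; it is judged then, once.
Trained networks look in the newest picture that a camera, given by its name, has taken for a name from the list of things; names that differ only in an ending like _2 or _b are one class to them, and where a whole thing is asked for, a point or a joint stands for the part that bears it (a point fixed in the world has none). Each returns a list of dicts, best first, with "conf" (0 to 1); they miss things now and then, are a little off and sometimes report something else, mostly with a low value. They report only what shows in the picture. A call takes as long as a camera call.
- spot_in(camera, query): "xy" ([column, row] in pixels, amid what is visible of it).
- silhouettes(camera, query): "region" (400x640 bool, what is visible of it) and "xy" ([column, row] in pixels, amid what is visible of it).
Readings, each from a call of its own:
- current_clock(): time.
- current_joint_pos(): joint angles.
- current_qvel(): joint speeds.
- current_joint_torque(): joint torques, N m.
- current_position(): TCP position.
- current_orientation(): TCP orientation.
- current_force(): force on the tool from outside, world axes, zero at the start.
- current_torque(): the same for the moment, N m.
- current_finger_gap(): finger opening in m.
- current_grip_force(): force on a finger pad.
Only numpy, scipy, OpenCV 4.12 (cv2) and the standard library are available. Lean on these libraries where they do the work, as an engineer would, in place of code of your own. Each camera call takes 0.05 s, during which the arm holds its last target. There are 200 camera calls.

## Task

The lid of the white storage box has been washed and stands on edge in the wire rack. Take it out and lay it down flat on the wooden board, handle up, and let it go, so that you can then take it by its handle, set it on the box and press it down past the spring catches at both ends until it sits fully home and level. Do not drop it onto the box, and do not disturb the things that stand round the work.

Things in the scene. Friction and masses are not known exactly. Their poses are not given: they have to be found in the camera images.
- lid: Dark wooden lid, loose, 0.2 kg: plate 100 mm along its x, 150 mm along y, 8 mm thick, bar handle on top. Origin: centre of the plate's underside; z out of the upper face, on which the handle is. Starts on a long edge in the rack: x axis up, z axis (handle side) horizontal, toward the robot; upper edge about 110 mm over the wooden board.
- handle (a point): Centre of the lid's handle, 28 mm along the lid's z from its origin: a bar 14 mm wide along the lid's x, 70 mm long along y, 12 mm thick (22 to 34 mm over the underside), on two thin posts.
- rack: Steel wire rack, fixed, 76 mm along x, 176 mm along y. Origin: centre of its foot, on the board; the lid's handle faces its -x. The lid's edge stands on cross bars 10 mm up, within 5 mm of the middle along y, between two pairs of prongs at y = -60 and +60 mm that reach 65 mm up, one prong before and one behind the lid, 12 mm apart.
- box: White box, fixed, open on top, 120 mm along x, 190 mm along y. Origin: centre of its underside, on the board; z up. A ledge 46 mm up carries the lid inside a rim 56 mm up (long sides flare out, to 62 mm); the recess is 107 mm in x by 155 mm in y, so the lid fits with 2.5 to 3.5 mm to spare all round, either way about. A spring catch stands at each short end.
- seat (a point): Where the centre of the lid's underside comes to lie: middle of the box's ledge, 46 mm over the box's origin, axes as the box.
- board: Light wooden board laid over the hob, fixed, on which the work stands: top at z = 0.048 m, x from 0.37 to 0.705 m, y from -0.25 to 0.48 m. Its origin lies under its middle, on the hob (z = 0).
- lime: Lime, 55 x 44 x 44 mm, loose, at the back of the board; origin at its underside. To be left alone.
- spice_jar: Spice jar, 45 mm across, 106 mm tall, loose, near the front left corner of the board; origin at the centre of its foot. To be left alone.
- creamer: Small round cream jug, 62 x 83 mm, 70 mm tall, loose, near the front right corner of the board; origin at its foot. To be left alone.
- teaspoon: Teaspoon, 137 mm long, lying at the front edge of the board; origin at its middle. To be left alone.
- roller_l (a point): Spring catch at the box's +y end, at rest: middle of a grey roller 18 mm thick, 42 mm long along x, at y = +81 mm, 59.5 mm up; it stands 5.5 mm into the recess, its steel bracket 74 mm up. The lid first rests on both rollers (underside 66 mm up); 5 to 10 N at each end push it past, then the rollers hold it down.
- roller_r (a point): Spring catch at the box's -y end, at rest: middle of a grey roller 18 mm thick, 42 mm long along x, at y = -81 mm, 59.5 mm up; it stands 5.5 mm into the recess, its steel bracket 74 mm up. The lid first rests on both rollers (underside 66 mm up); 5 to 10 N at each end push it past, then the rollers hold it down.

How it is judged:
By the outcome, as a careful person would: the job done as asked, in the order asked, and still so for the second after the job is handed in, with the robot touching nothing.
It also fails if it takes over 66 s, if anything falls off the work surface, if the arm or the gripper's body presses on something with over 40 N, if the wrist force passes 120 N, or if a joint passes its speed limit or range.

## Working session

There is one attempt and no reset: what is moved stays moved. The work goes in short steps, each a Python script; the robot and the scene stay as the last script left them, time stands still between calls to the robot, and variables do not carry over. Pictures are saved under pics/ and viewed, at most 10 in all, crops included, and the job is handed in when it is done.

```bash
mkdir -p pics; ls
cat > h.py <<'E'
import numpy as np, cv2
from bench import *
from scipy.spatial.transform import Rotation as Ro
def pts(c, mask=None):
    z=c["range_z"]; m=z>0
    if mask is not None: m&=mask
    v,u=np.nonzero(m); K=c["intrinsics"]; d=z[v,u]
    P=np.c_[(u-K[0,2])/K[0,0]*d,(v-K[1,2])/K[1,1]*d,d]
    return (P-c["t"])@c["R"]
E
python3 - <<'E'
from h import *
ims=[]
for n in ["scene","top"]:
    c=capture(n); ims.append(c["image"])
    print(n,"campos",-c["R"].T@c["t"])
    np.savez("cap_%s.npz"%n,**c)
    for q in ["lid","handle","rack","box","lime","spice_jar","creamer","teaspoon","roller_l"]:
        for s in silhouettes(n,q)[:2]:
            if s["conf"]<.3: continue
            P=pts(c,s["region"]); 
            if len(P): print(q,round(s["conf"],2),np.round(s["xy"]),np.round(np.percentile(P,[3,50,97],axis=0),3).tolist())
            np.save("m_%s_%s.npy"%(n,q),s["region"])
cv2.imwrite("pics/a.png",cv2.resize(np.vstack(ims),(480,600)))
cv2.imwrite("pics/a.png",ims[0]);cv2.imwrite("pics/b.png",ims[1])
E
```

```text
pics
scene campos [-0.00777178  0.56050631  0.80529373]
lid 0.84 [237. 221.] [[0.559, 0.286, 0.063], [0.583, 0.362, 0.116], [0.588, 0.427, 0.158]]
handle 0.82 [235. 221.] [[0.559, 0.289, 0.063], [0.583, 0.363, 0.117], [0.587, 0.427, 0.158]]
rack 0.88 [241. 245.] [[0.551, 0.267, 0.048], [0.567, 0.387, 0.058], [0.622, 0.44, 0.099]]
rack 0.63 [236. 225.] [[0.558, 0.292, 0.065], [0.583, 0.363, 0.116], [0.587, 0.426, 0.158]]
box 0.71 [391. 167.] [[0.469, -0.205, 0.052], [0.531, -0.118, 0.087], [0.587, -0.019, 0.117]]
spice_jar 0.74 [261. 285.] [[0.388, 0.388, 0.06], [0.396, 0.409, 0.133], [0.424, 0.426, 0.156]]
creamer 0.57 [442. 183.] [[0.367, -0.206, 0.059], [0.394, -0.164, 0.093], [0.429, -0.15, 0.117]]
teaspoon 0.74 [362. 229.] [[0.376, 0.029, 0.047], [0.418, 0.098, 0.053], [0.445, 0.139, 0.061]]
roller_l 0.95 [388. 167.] [[0.469, -0.202, 0.053], [0.53, -0.117, 0.088], [0.585, -0.019, 0.117]]
top campos [0.41019729 0.11437132 1.02375349]
lid 0.8 [221. 180.] [[0.556, 0.283, 0.05], [0.581, 0.354, 0.117], [0.587, 0.424, 0.159]]
handle 0.69 [222. 187.] [[0.556, 0.282, 0.046], [0.581, 0.35
[... 271 characters left out ...]
106, 0.084], [0.68, 0.126, 0.091]]
lime 0.65 [326. 160.] [[0.636, 0.089, 0.074], [0.655, 0.106, 0.084], [0.678, 0.123, 0.092]]
lime 0.59 [329. 256.] [[0.377, 0.03, 0.047], [0.415, 0.103, 0.053], [0.442, 0.139, 0.061]]
spice_jar 0.7 [201. 256.] [[0.387, 0.382, 0.054], [0.408, 0.394, 0.152], [0.428, 0.421, 0.156]]
creamer 0.82 [449. 267.] [[0.367, -0.208, 0.048], [0.396, -0.184, 0.083], [0.433, -0.151, 0.118]]
teaspoon 0.9 [333. 258.] [[0.375, 0.026, 0.048], [0.415, 0.096, 0.053], [0.442, 0.139, 0.061]]
teaspoon 0.74 [326. 158.] [[0.635, 0.088, 0.072], [0.655, 0.106, 0.084], [0.676, 0.124, 0.092]]
roller_l 0.93 [425. 205.] [[0.469, -0.206, 0.05], [0.531, -0.122, 0.091], [0.586, -0.021, 0.117]]
```

View pics/a.png

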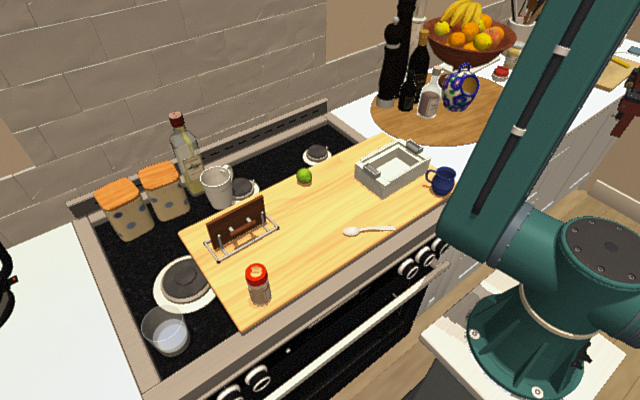

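View pics/b.png

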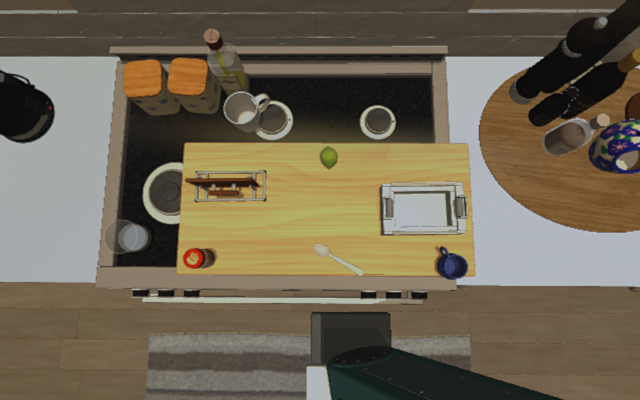

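The pictures show the lid in the rack at top view (222,183) with its handle towards the robot. The box is at (423,208), the lime at (329,157), the spoon at (338,259), the jug at (451,264) and the jar at (195,258). The middle of the board is free. My plan is to grip the handle by its two ends with the tool near horizontal, pitch it down and lay it flat.

Run:
```python
from h import *
for n in ["scene","top"]:
    c=dict(np.load("cap_%s.npz"%n)); A=pts(c)
    def reg(x0,x1,y0,y1,z0,z1):
        return A[(A[:,0]>x0)&(A[:,0]<x1)&(A[:,1]>y0)&(A[:,1]<y1)&(A[:,2]>z0)&(A[:,2]<z1)]
    print(n,"board z",np.median(reg(.48,.6,.05,.22,.03,.07)[:,2]))
    L=pts(c,np.load("m_%s_lid.npy"%n))
    T=L[(L[:,2]>.12)&(L[:,0]>.565)]
    p=np.polyfit(T[:,1],T[:,0],1); print("lid plate x at y=.354",np.polyval(p,.354),"slope",p[0],"y",T[:,1].min(),T[:,1].max(),"top z",np.percentile(T[:,2],99), 'xz slope',np.polyfit(T[:,2],T[:,0],1)[0])
    H=L[(L[:,0]<.566)&(L[:,2]>.095)&(L[:,2]<.13)]
    if len(H): print("handle",len(H),H.min(0),H.max(0),np.percentile(H,[5,95],axis=0))
    R=reg(.53,.64,.24,.46,.052,.066)
    print("rack rect",cv2.minAreaRect(R[:,:2].astype(np.float32)))
    Bx=reg(.45,.62,-.25,.02,.095,.112)
    r=cv2.minAreaRect(Bx[:,:2].astype(np.float32));print("box rect",r)
    Br=reg(.45,.62,-.25,.02,.113,.13)
    for s in (-1,1):
        q=Br[(Br[:,1]+.112)*s>0]
        if len(q): print("bracket",len(q),np.round(np.percentile(q,[2,50,98],axis=0),4).tolist())
# IK check
import itertools
def q(pitch,yaw=0,flip=0): # pitch below horizontal; tool z dir, tool y along world +-y
    z=np.array([np.cos(pitch),0,-np.sin(pitch)]); y=np.array([0,1.,0])*(1-2*flip); x=np.cross(y,z)
    return Ro.from_matrix(np.c_[x,y,z])
for f in (0,1):
  for d in range(0,121,10):
    r=[]
    for P in ([.56,.354,.108],[.45,.354,.15],[.54,.13,.09],[.54,.13,.2],[.53,-.112,.13]):
        s=inverse_kinematics(P,q(np.radians(d),0,f).as_quat()); r.append(None if s is None else np.round(s,2).tolist())
    print(f,d,r)
```

```text
scene board z 0.048198184222243284
lid plate x at y=.354 0.5830551873115386 slope -0.016518828460295728 y 0.28085467584281243 0.43059037094768976 top z 0.1596853060870367 xz slope 0.014670815876303096
handle 156 [0.55633519 0.3208801  0.09927865] [0.56596681 0.39028714 0.11609657] [[0.55713049 0.32610417 0.10304216]
 [0.56487702 0.38692156 0.11514834]]
rack rect ((0.5784211754798889, 0.359750360250473), (0.19518718123435974, 0.08674754202365875), 85.67547607421875)
box rect ((0.5296091437339783, -0.11474284529685974), (0.12315570563077927, 0.19536839425563812), 1.3081741333007812)
bracket 92 [[0.5057, -0.2123, 0.1133], [0.5329, -0.1991, 0.1164], [0.5578, -0.1866, 0.1227]]
bracket 109 [[0.5021, -0.0403, 0.1133], [0.5289, -0.0281, 0.1164], [0.5528, -0.0172, 0.1231]]
top board z 0.04743314142320512
lid plate x at y=.354 0.5816495534734897 slope -0.016943563483795082 y 0.2805960573874291 0.4267532994918384 top z 0.16076572086468752 xz slope 0.06459480671983951
handle 134 [0.55478728 0.32023353 0.1030915 ] [0.56462129 0.38584723 0.1169954 ] [[0.5551852  0.32430155 0.10727946]
 [0.56420701
[... 3277 characters left out ...]
[0.11, 0.45, 1.75, -0.0, 0.94, 1.68], [0.11, 0.32, 1.64, -0.0, 1.19, 1.68], [-0.34, 0.38, 1.74, -0.0, 1.02, 1.24]]
1 100 [[0.42, 0.63, 1.34, 0.07, 1.32, 1.97], [0.49, 0.47, 1.54, 0.09, 1.29, 2.03], [0.1, 0.53, 1.6, 0.02, 1.18, 1.66], [0.1, 0.41, 1.5, 0.02, 1.4, 1.67], [-0.3, 0.47, 1.6, -0.05, 1.24, 1.29]]
1 110 [[0.38, 0.73, 1.2, 0.13, 1.54, 1.93], [0.45, 0.56, 1.42, 0.15, 1.48, 1.98], [0.09, 0.63, 1.46, 0.03, 1.4, 1.65], [0.09, 0.52, 1.37, 0.03, 1.61, 1.66], [-0.27, 0.57, 1.47, -0.09, 1.45, 1.33]]
1 120 [[0.36, 0.83, 1.06, 0.18, 1.75, 1.92], [0.41, 0.65, 1.31, 0.2, 1.66, 1.95], [0.08, 0.73, 1.33, 0.04, 1.61, 1.64], [0.08, 0.62, 1.24, 0.04, 1.8, 1.65], [-0.25, 0.67, 1.33, -0.12, 1.64, 1.35]]
```

```bash
cat >> h.py <<'E'
def Q(pitch,yaw=0.):  # tool pitched `pitch` deg below horizontal, closing along (yawed) y
    p=np.radians(pitch); z=np.array([np.cos(p),0,-np.sin(p)]); y=np.array([0,1.,0])
    return Ro.from_euler('z',yaw)*Ro.from_matrix(np.c_[np.cross(y,z),y,z])
def tcp(bar,pitch,yaw=0.,back=0.): # TCP so that the bar centre lies 13 mm behind the tips
    R=Q(pitch,yaw); return np.array(bar)+R.apply([0,0,.013-back]), R.as_quat()
E
python3 - <<'E'
from h import *
H=[.5615,.354,.109]; yw=.0167
for g in (52,56,60,64):
    print(g,[None if (s:=inverse_kinematics(*tcp(b,g,yw,k))) is None else np.round(s,2).tolist() for b,k in ((H,0),(H,.08),([.5615,.354,.19],0),([.52,.25,.22],0))])
for y in (.1,.18):
 for x in (.48,.51):
  for p in (100,130,140,145,150,155):
    print(y,x,p,[None if (s:=inverse_kinematics(*tcp([x,y,z],p,0,k))) is None else np.round(s,2).tolist() for z,k in ((.076,0),(.076,.1),(.2,0))])
print(inverse_kinematics([.42,.1,.4],Q(90).as_quat()))
E
```

```text
52 [None, None, [0.67, 0.35, 1.89, -0.88, 0.5, -0.22], [0.52, 0.18, 2.07, -0.81, 0.42, -0.4]]
56 [[0.64, 0.48, 1.91, -0.96, 0.41, -0.12], [0.7, 0.33, 1.93, -0.77, 0.53, -0.28], [0.64, 0.35, 1.85, -0.68, 0.55, -0.43], [0.49, 0.17, 2.02, -0.59, 0.48, -0.64]]
60 [[0.62, 0.47, 1.87, -0.7, 0.45, -0.39], [0.66, 0.33, 1.87, -0.58, 0.58, -0.49], [0.62, 0.35, 1.8, -0.51, 0.61, -0.6], [0.47, 0.18, 1.97, -0.42, 0.56, -0.81]]
64 [[0.59, 0.47, 1.82, -0.51, 0.51, -0.6], [0.63, 0.33, 1.82, -0.43, 0.65, -0.66], [0.59, 0.36, 1.75, -0.39, 0.68, -0.74], [0.44, 0.19, 1.92, -0.31, 0.65, -0.93]]
0.1 0.48 100 [[0.06, 0.49, 1.78, 0.01, 1.04, -1.52], [0.06, 0.39, 1.65, 0.01, 1.28, -1.52], [0.06, 0.33, 1.66, 0.01, 1.32, -1.52]]
0.1 0.48 130 [[0.04, 0.78, 1.4, 0.03, 1.65, -1.54], [0.04, 0.77, 1.19, 0.03, 1.88, -1.53], [0.04, 0.64, 1.33, 0.03, 1.86, -1.53]]
0.1 0.48 140 [[0.04, 0.89, 1.29, 0.03, 1.84, -1.54], [0.04, 0.91, 1.05, 0.03, 2.06, -1.53], [0.04, 0.75, 1.24, 0.03, 2.03, -1.53]]
0.1 0.48 145 [[0.04, 0.94, 1.24, 0.03, 1.92, -1.54], [0.04, 0.97, 0.98, 0.04, 2.15, -1.53], [0.04, 0.8, 1.2, 0.04, 2.1, -1.53]]
[... 1998 characters left out ...]
, [0.14, 0.83, 1.06, 0.09, 1.94, -1.43], [0.15, 0.7, 1.21, 0.1, 1.92, -1.42]]
0.18 0.51 140 [[0.14, 0.94, 1.16, 0.11, 1.91, -1.44], [0.13, 0.97, 0.9, 0.11, 2.14, -1.43], [0.14, 0.8, 1.12, 0.12, 2.09, -1.42]]
0.18 0.51 145 [[0.14, 0.99, 1.11, 0.12, 2.0, -1.44], [0.12, 1.04, 0.83, 0.13, 2.23, -1.42], [0.14, 0.86, 1.07, 0.13, 2.17, -1.42]]
0.18 0.51 150 [[0.13, 1.04, 1.06, 0.13, 2.08, -1.44], [0.12, 1.11, 0.75, 0.14, 2.32, -1.41], [0.13, 0.91, 1.03, 0.15, 2.24, -1.41]]
0.18 0.51 155 [[0.13, 1.09, 1.01, 0.14, 2.17, -1.43], [0.12, 1.17, 0.68, 0.16, 2.41, -1.4], [0.13, 0.95, 0.99, 0.16, 2.32, -1.41]]
[ 7.34713665e-02 -1.83794521e-02  1.55233378e+00 -4.44089210e-16
  1.60763832e+00 -1.49732496e+00]
```

Run:
```python
from h import *
H=[.5615,.354,.109]; yw=.0167; g=58
print(current_clock(),current_force())
move_ptp([.42,.1,.40],Q(80).as_quat())
move_ptp(*tcp(H,g,yw,.12))
print(current_clock(),current_position(),current_finger_gap())
c=capture("wrist"); cv2.imwrite("pics/c.png",c["image"])
for s in silhouettes("wrist","lid")[:1]:
    P=pts(c,s["region"]); print(s["conf"],len(P))
    Hn=P[(P[:,0]<.569)&(P[:,2]>.09)&(P[:,2]<.125)]
    print("handle",len(Hn),np.round(np.percentile(Hn,[1,50,99],axis=0),4).tolist())
    T=P[P[:,2]>.135]; print("plate",np.round(np.percentile(T,[1,50,99],axis=0),4).tolist(), np.polyfit(T[:,1],T[:,0],1))
    top=P[(P[:,0]<.57)&(P[:,0]>.555)&(P[:,2]>.1)&(P[:,2]<.122)]; print("y ext",top[:,1].min(),top[:,1].max())
```

```text
1.0 [-0.15579608 -0.99270613 -0.77263222]
4.8583 [0.50555948 0.35256358 0.20038631] 0.08806660726832886
0.58 10180
handle 1059 [[0.555, 0.321, 0.1002], [0.5574, 0.3548, 0.1105], [0.5672, 0.3881, 0.1137]]
plate [[0.5785, 0.2875, 0.1354], [0.5807, 0.3532, 0.1485], [0.5864, 0.4178, 0.1575]] [-0.01533496  0.58635703]
y ext 0.31969218165771157 0.38941673065151067
```

View pics/c.png

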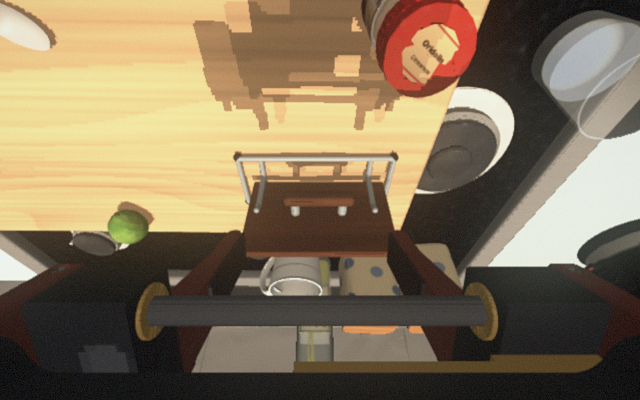

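The wrist view shows the handle at (319,202), level and between the fingers. The depth points put its centre at about (0.561, 0.3546, 0.108), so I'm going in.

Run:
```python
from h import *
H=np.array([.561,.3546,.1085]); yw=.0167; g=58
print(servo_line(*tcp(H,g,yw,0),rate=.06,contact_N=6),current_position(),tcp(H,g,yw,0)[0])
move_gripper(.06)
print("gap",current_finger_gap(),current_grip_force(),current_force(),current_clock())
c=capture("wrist"); cv2.imwrite("pics/d.png",c["image"])
```

```text
False [0.56789162 0.35481239 0.09776999] [0.56788799 0.35471504 0.09747537]
gap 0.0699251676479491 30.0002458691597 [-0.46276253 -0.33352725  0.91819689] 7.5333
```

View pics/d.png

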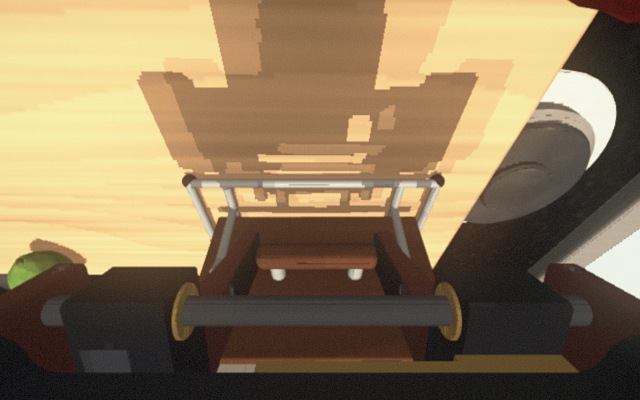

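The gap is 69.9 mm, so the handle is gripped by its two ends, seen at (316,258). Next I lift it straight out, then swing and pitch it.

Run:
```python
from h import *
H=np.array([.561,.3546,.1085]); yw=.0167; g=58
servo_line(tcp(H+[-.001,0,.09],g,yw)[0],rate=.08)
print("gap",current_finger_gap(),current_force())
servo_line(*tcp([.50,.21,.23],g+42,0),rate=.12)
servo_line(*tcp([.505,.175,.20],g+90,0),rate=.08)
print(current_clock(),"gap",current_finger_gap(),current_force(),current_position())
c=capture("top"); cv2.imwrite("pics/e.png",c["image"])
c2=capture("scene"); cv2.imwrite("pics/e.png",np.vstack([c["image"][100:300,100:540],c2["image"][100:330,100:540]]))
for n,cc in (("scene",c2),("top",c)):
    for s in silhouettes(n,"lid")[:1]:
        P=pts(cc,s["region"]); P=P[P[:,2]>.12]; print(n,s["conf"],len(P),np.round(np.percentile(P,[2,50,98],axis=0),3).tolist())
        A=np.c_[P[:,:2],np.ones(len(P))]; w=np.abs(P[:,2]-np.median(P[:,2]))<.03; print(np.linalg.lstsq(A[w],P[w,2],rcond=None)[0])
```

```text
gap 0.06940406406593835 [-0.58800198 -0.24049129 -3.18363333]
11.3833 gap 0.0694144479290338 [ 0.35222305 -0.30856224 -2.37542301] [0.49419312 0.17546527 0.19352819]
scene 0.93 1753 [[0.455, 0.106, 0.173], [0.495, 0.183, 0.179], [0.55, 0.25, 0.205]]
[ 0.07312249 -0.01006905  0.14631639]
```

View pics/e.png

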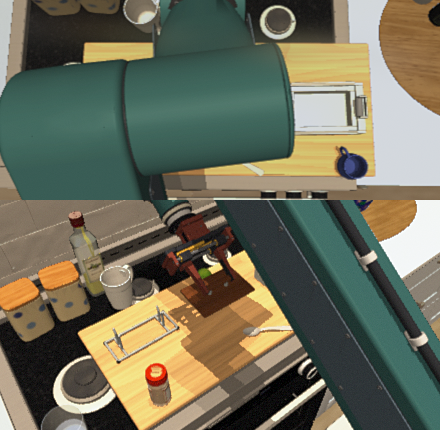

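The lid is flat and handle up over the free board, at about (215,285) in the lower half of the picture, clear of the rack, lime and spoon. Now I lower it until it touches, release, and back off along the tool axis.

Run:
```python
from h import *
B=np.array([.505,.175,.0]); 
servo_line(tcp(B+[0,0,.085],148)[0],rate=.08)
r=servo_line(tcp(B+[0,0,.071],148)[0],rate=.02,contact_N=4)
print(r,current_position()-tcp(B+[0,0,.076],148)[0],current_force())
p=current_position()
move_gripper(.088)
print("gap",current_finger_gap(),current_force())
servo_line(p+Q(148).apply([0,0,-.09]),rate=.08)
servo_line(*tcp([.46,.175,.30],90),rate=.15)
print(current_clock())
c=capture("wrist"); cv2.imwrite("pics/f.png",c["image"])
for q in ("lid","handle"):
  for s in silhouettes("wrist",q)[:1]:
    P=pts(c,s["region"]); print(q,s["conf"],np.round(np.percentile(P,[2,50,98],axis=0),4).tolist())
    for z0,z1 in ((.05,.064),(.072,.09)):
        w=P[(P[:,2]>z0)&(P[:,2]<z1)]; print(len(w),np.median(w[:,2]),cv2.minAreaRect(w[:,:2].astype(np.float32)))
```

```text
True [-1.47888496e-04 -4.47482043e-05  3.31204133e-03] [0.81811178 0.29656077 3.09230979]
gap 0.08750850072717861 [-0.34451858 -0.44972909  0.94163069]
16.8583
lid 0.56 [[0.453, 0.1029, 0.0536], [0.4964, 0.1749, 0.0555], [0.5485, 0.2458, 0.0815]]
6341 0.055458094756052775 ((0.5013083219528198, 0.17423363029956818), (0.0990489274263382, 0.15044817328453064), 0.000680060067679733)
552 0.08072681651863504 ((0.5012508630752563, 0.17415854334831238), (0.06955147534608841, 0.013449863530695438), 89.9890365600586)
handle 0.93 [[0.4529, 0.1027, 0.0534], [0.4963, 0.1749, 0.0555], [0.5486, 0.2459, 0.0815]]
6389 0.05545337438063146 ((0.5013083219528198, 0.17420260608196259), (0.0990489274263382, 0.15038612484931946), 0.000680060067679733)
552 0.08072681651863504 ((0.5012508630752563, 0.17415854334831238), (0.06955147534608841, 0.013449863530695438), 89.9890365600586)
```

View pics/f.png

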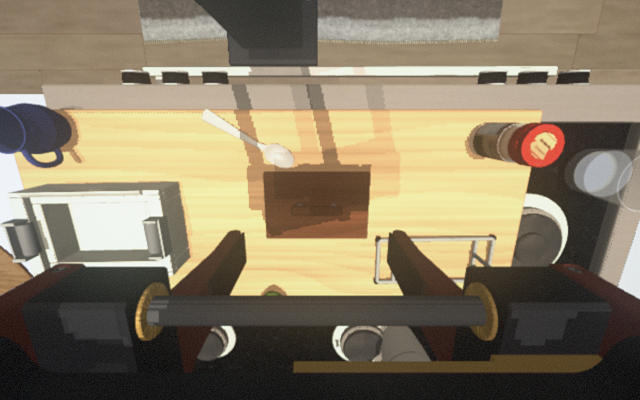

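The lid lies flat at (317,201) in the wrist view, centre (0.501, 0.174), yaw about 0, with the spoon just clear of it. Before taking the lid I'll look at the box with the same camera.

Run:
```python
from h import *
move_ptp(*tcp([.49,-.113,.35],90,.02))
c=capture("wrist"); cv2.imwrite("pics/g.png",c["image"]); np.savez("cap_w.npz",**c)
A=pts(c); A=A[(A[:,0]>.44)&(A[:,0]<.63)&(A[:,1]>-.24)&(A[:,1]<.02)]
for z0,z1 in ((.09,.098),(.099,.107),(.107,.1125),(.115,.13)):
    w=A[(A[:,2]>z0)&(A[:,2]<z1)]
    if len(w)>5: print(z0,len(w),np.median(w[:,2]),cv2.minAreaRect(w[:,:2].astype(np.float32)))
th=.0195; R=np.array([[np.cos(th),-np.sin(th)],[np.sin(th),np.cos(th)]]); o=np.array([.53,-.1145])
q=(A[:,:2]-o)@R
# rollers / brackets in approx box frame
for s in (-1,1):
    m=(A[:,2]>.1135)&(q[:,1]*s>.05); print("br",s,m.sum(),np.percentile(q[m],[1,50,99],axis=0).round(4).tolist())
print("ext rim z>.1",np.percentile(q[(A[:,2]>.1)],[.3,99.7],axis=0).round(4).tolist())
fl=(A[:,2]<.07)&(abs(q[:,0])<.056)&(abs(q[:,1])<.085)
print("floor z",np.median(A[fl,2]),np.percentile(q[fl],[.3,50,99.7],axis=0).round(4).tolist())
print(current_clock())
```

```text
0.09 2527 0.09338026689640734 ((0.5252418518066406, -0.1189354807138443), (0.11478884518146515, 0.17796838283538818), 1.0789997577667236)
0.099 1796 0.10356362491699428 ((0.5275397300720215, -0.1157992035150528), (0.12052584439516068, 0.19212347269058228), 1.2434320449829102)
0.107 989 0.10915454354485134 ((0.5275693535804749, -0.11613026261329651), (0.1216704249382019, 0.19159084558486938), 1.2924280166625977)
0.115 592 0.11675898526641211 ((0.5279517769813538, -0.1161966323852539), (0.05226046219468117, 0.1939992904663086), 1.1281203031539917)
br -1 13577 [[-0.0741, -0.0888], [-0.0679, -0.0597], [0.0086, -0.0502]]
br 1 16609 [[-0.0742, 0.0502], [-0.0677, 0.0619], [0.0039, 0.0835]]
ext rim z>.1 [[-0.0743, -0.0944], [0.0559, 0.091]]
floor z 0.05356094647952986 [[-0.037, -0.0687], [0.0024, -0.0012], [0.0404, 0.0656]]
18.1917
```

View pics/g.png

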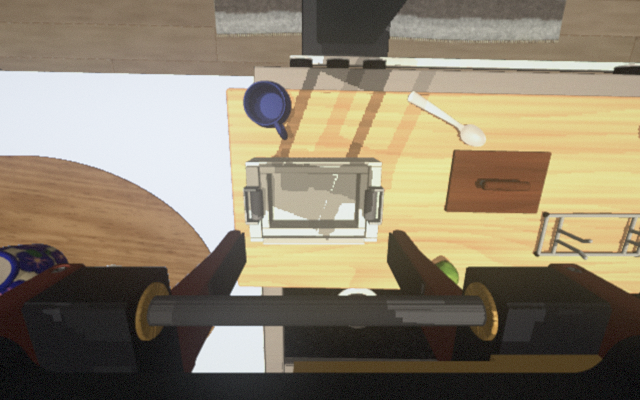

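The wrist view shows the box at (315,200), rollers at (255,204) and (375,204), recess clear. The lid is at (497,182). Wrist-relative offset from lid to box is about (+0.027, -0.290), yaw 1.2°, which agrees with the scene and top views. Next: grip the handle, carry it over and touch down on the rollers.

Run:
```python
from h import *
L=np.array([.5013,.175]); S=np.array([.528,-.1151]); yw=.0213
q0=Q(90).as_quat(); q1=Q(90,yw).as_quat()
move_ptp([*L,.16],q0)
print(servo_line([*L,.0585],rate=.06,contact_N=5),current_position())
move_gripper(.06); print("gap",current_finger_gap())
servo_line([*L,.20],rate=.1)
print("gap",current_finger_gap(),current_force())
servo_line([*S,.20],q1,rate=.15)
servo_line([*S,.145],rate=.06)
f0=np.array(current_force())
print(current_clock(), servo_line([*S,.112],rate=.015,contact_N=3),current_position(),np.array(current_force())-f0,current_torque(),current_clock())
c=capture("wrist"); c2=capture("scene"); cv2.imwrite("pics/i.png",np.vstack([c["image"][120:400,160:600],c2["image"][80:280,260:700]][0:1]+[cv2.resize(c2["image"][120:220,320:485],(440,267))]))
```

```text
False [0.50157754 0.17506054 0.05883296]
gap 0.06947679672613007
gap 0.06986791239007524 [ 0.59764798  0.18861888 -2.52422494]
26.4583 True [ 0.52802108 -0.11519887  0.12380407] [1.0608512  0.59172997 2.78022261] [ 0.03233814 -0.38536297  0.00572223] 27.8083
```

View pics/i.png

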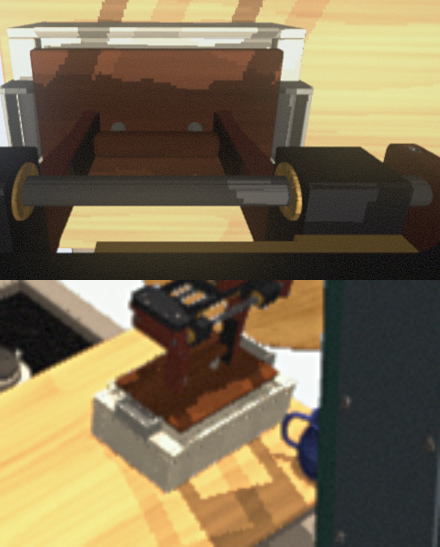

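Contact came at the expected height (TCP 0.124). The lid rests centred between the brackets, seen at x about 32 and 282 of the crop, with the long sides clear. Pressing now.

Run:
```python
from h import *
S=np.array([.528,-.1151])
f0=np.array(current_force())
for z in (.118,.112,.107,.103,.100):
    r=servo_line([*S,z],rate=.02,contact_N=38)
    print(r,np.round(current_position(),4),np.round(current_force()-f0,1),np.round(current_torque(),2),round(current_finger_gap(),4))
    if r: break
print(current_clock())
```

```text
False [ 0.5275 -0.1149  0.1173] [ 0.1 -0.8 -6.2] [-0.01 -0.34 -0.04] 0.0702
False [ 0.5276 -0.115   0.1116] [-1.2 -0.  -6.4] [-0.08 -0.15 -0.04] 0.0696
False [ 0.5278 -0.115   0.1065] [ -0.3  -0.3 -10.1] [-0.04 -0.31 -0.02] 0.07
False [ 0.528  -0.1151  0.1044] [-4.7  1.9  7.7] [0.25 0.49 0.18] 0.0696
False [ 0.5289 -0.1151  0.1034] [-9.1  3.3 24.6] [0.7  1.06 0.14] 0.0703
29.8333
```

It snapped past the catches and bottomed at TCP 0.1044, where the ledge should be. Now I release, back off and check that it is level.

Run:
```python
from h import *
S=np.array([.528,-.1151]); yw=.0213
servo_line([*S,.1045],rate=.02)
move_gripper(.088); print(np.round(current_force(),1))
servo_line([*S,.20],rate=.08)
move_ptp(*tcp([.49,-.113,.35],90,yw))
c=capture("wrist"); ct=capture("top")
for s in silhouettes("wrist","lid")[:1]:
    P=pts(c,s["region"]); P=P[(P[:,2]>.09)&(P[:,2]<.113)&(abs(P[:,0]-.528)<.05)&(abs(P[:,1]+.115)<.075)]
    d=P-P.mean(0); print(s["conf"],len(P),"med z",np.median(P[:,2]),"plane",np.linalg.lstsq(np.c_[P[:,:2]-[.528,-.115],np.ones(len(P))],P[:,2],rcond=None)[0],np.ptp(P[:,0]),np.ptp(P[:,1]))
    for k in (-1,1):
        e=P[(P[:,1]+.115)*k>.05]; print("end",k,np.median(e[:,2]))
        e=P[(P[:,0]-.528)*k>.025]; print("side",k,np.median(e[:,2]))
A0=dict(np.load("cap_top.npz"))
for q in ("lime","spice_jar","creamer","teaspoon"):
    s=silhouettes("top",q); m=np.load("m_top_%s.npy"%q) 
    print(q,[(np.round(x["xy"]),round(x["conf"],2)) for x in s[:2]])
print(current_clock())
cv2.imwrite("pics/j.png",np.vstack([c["image"][60:300],ct["image"][110:300]]))
```

```text
[-0.3  0.6 -0.6]
0.95 6253 med z 0.10146184551587505 plane [-0.00130089  0.00113463  0.10146077] 0.09997715243961591 0.14980506130241703
end -1 0.10138602189165134
side -1 0.10148800680795314
end 1 0.10156390516092015
side 1 0.10137606482021846
lime [(array([327., 157.]), 0.78), (array([407., 204.]), 0.46)]
spice_jar [(array([199., 258.]), 0.75), (array([393., 210.]), 0.21)]
creamer [(array([451., 266.]), 0.97), (array([392., 213.]), 0.72)]
teaspoon [(array([329., 257.]), 0.67)]
33.0333
```

View pics/j.png

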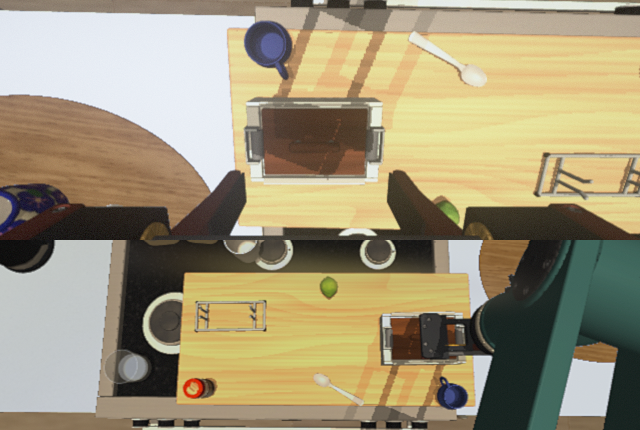

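The lid's top face is at 0.1015 (0.102 expected) and level to about 0.2 mm. It sits under both rollers, at (253,143) and (375,143) in the upper half of the picture. The other things are where they were and the robot is clear.

```bash
python3 -c "
from bench import *
print(close_job())"
```

```text
the job is handed in; nothing more can be done
None
```

The lid was taken from the rack, laid flat on the board and let go, then set on the box by its handle and pressed past both catches; it sits fully home and level, the things around it are where they were, and the job was handed in at about 33 s.

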